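# Glaze a lens cell and screw its retaining ring snug

## Robot

A 6-joint arm with a two-finger parallel gripper is mounted at the origin on the work surface. World frame = base frame: x ahead of the robot, y to its left, z up, the work surface at z = 0. Lengths are in m, angles in rad, forces in N, time in s.
With the tool pointing down it reaches from about 0.35 to 0.725 m from the base axis. Payload 6 kg.
Tool frame: the origin (TCP) lies at the very end of the fingers, on their centre line; the grasp point (between the pads) lies env.grasp_offset behind it (env.grasp_offset is the distance from the TCP to the grasp point, in m); z points along the fingers, y is the line along which they close (so a half turn about z gives the same grasp; the last joint's range is limited). The gripper opens to 85 mm and grips with 20 to 120 N. Pads are 22 mm wide; open, the fingers measure 114 mm over their backs; the gripper's body (76 mm by 85 mm) begins 54 mm behind the grasp point. The pads swing forward as they close: fully open they stand 13 mm farther back than shut.
Start: joints at [-0.957, 0.04, 0.085, 0, -1.615, -0.334], TCP at [0.166, -0.577, 0.231] pointing down, gripper open.
Joint ranges: [-2.56, 2.56], [-1.29, 2.01], [-1.08, 1.49], [-3.29, 1.98], [-2.81, -0.18], [-2.99, 2.99]. Speed limits (rad/s): [2.57, 2.57, 3.01, 3.14, 3.14, 3.14].

## Interface

Orientations are given as a unit quaternion [x, y, z, w].
In Python, from bench import env, viewer gives the robot as it stands.
- The arm moves only by the tool apply_moves, never from a script. Its argument "motion" is a list of rows, each a list of 3 entries, a list of its own where there are three numbers: the opening, from 0 (shut) to 1 (fully open), then the shift along the world's x, y, z in mm, then the turn, a rotation vector about the world's x, y, z in degrees. In form: [[claw, [tx, ty, tz], [rx, ry, rz]], ...]. A call has 1 to 8 rows; each row shifts and turns the commanded pose from where the row before left it; what a row does not reach is not made up. A row lasts 1/8 s, in which the tool goes at most 62.5 mm and 10.7 degrees, less where a joint would pass 70% of its speed; a pose out of reach is approached as far as the arm can. A call is refused whole if a number of a shift passes 62.5 or a number of a turn 10.7, either way. A call with a gripper value outside its range is refused whole. The fingers move at their own pace and stop on an object; "squeeze" is the grip in N (left out, the last holds). Time passes only in rows, so rows that do not move let the fingers close. It gives the time, the measured TCP pose, the force, the opening and the grip force at its end, in the units of the state.
- env.get_state(): the state, without advancing time (a new reading comes with each control period).
- viewer.snapshot(name): name is "side" or "top" or "wrist"; returns the picture (480x640x3 uint8, blue, green, red); there is no depth.
- viewer.camera_model(name): a dict with "fov_y" (degrees; the focal length in pixels is half the picture's height over the tangent of half this angle, whatever the lens; pixels are square), "cx", "cy" (the principal point, pixels), "xyz" and "orientation" of the camera in the world. Camera axes: x right, y down, z forward; pixel columns grow to the right and rows downward; lengths in m; the calibration is good to about 2 mm. A picture is of the moment at which its call begins: read the wrist's pose just before it. camera_model takes no time and is no camera call; for the wrist camera it gives the pose at the moment of the call.
- env.sign_off(): hands the job in; it is judged then, once.
Trained networks look in the newest picture that a camera, given by its name, has taken for a name from the list of things; names that differ only in an ending like _2 or _b are one class to them, and where a whole thing is asked for, a point or a joint stands for the part that bears it (a point fixed in the world has none). Each returns a list of dicts, best first, with "score" (0 to 1); they miss things now and then, are a little off and sometimes report something else, mostly with a low value. They report only what shows in the picture. A call takes as long as a camera call. They do not tell look-alikes from the thing itself.
- viewer.find_in(camera, thing): "centre" ([column, row] as shares, 0 to 1, of the picture: columns of its width, rows of its height, amid what is visible of it).
- viewer.tip_of(camera, thing): "centre" ([column, row] as shares, 0 to 1, of the picture: columns of its width, rows of its height: a listed point, or the origin of a listed thing).
The state is a dict: "t": time; "joints": joint angles; "dq": joint speeds; "tau": joint torques, N m; "ee_pos": TCP position; "tool_rot": TCP orientation; "wrist_force": force on the tool from outside, world axes, zero at the start; "ft_torque": the same for the moment, N m; "gripper_width": opening from 0.0 (shut) to 1.0 (fully open); "gripper_force": force on a finger pad.
Only numpy, scipy, OpenCV 4.12 (cv2) and the standard library are available. Lean on these libraries where they do the work, as an engineer would, in place of code of your own. Each camera call takes 0.05 s, during which the arm holds its last target. There are 200 camera calls.

## Task

Lay the small thick lens, domed side up, into the brass cell held in the case holder, so that it lies level on its seat. Then set the knurled retaining ring over the cell with its lugs in the three slots and screw it down clockwise until it is snug on the lens: firm enough to hold the glass by itself when you let go, but gently, so the glass is not crushed. Leave the other things on the bench where they are.

Things in the scene. Friction and masses are not known exactly. Their poses are not given: they have to be found in the camera images.
- lens_center (a point): The small thick lens: clear glass, 34 mm across, straight edge 12 mm high, with a shallow dome (22 mm across, 2.5 mm high) on its upper face; 35 g, starts dome up on the mat. The only other glass disc is far wider and thinner. The point is on its axis, 6 mm above its underside (half-way up the straight edge); z up, out of the dome.
- ring_center (a point): The retaining ring: a knurled brass cap, 61 mm across, 22 mm high, open below, 160 g, starts right way up on the mat. Skirt 3.5 mm thick, 54 mm inside; its top is a 4 mm lip with a 28 mm hole, which bears on the lens's rim. Grip it across the knurl, above its lower 8 mm. The point is on the axis, 11 mm above the lower edge (half-way up); z up, x towards one lug.
- ring_lug (a point): Middle of one of three equal lugs, 120 degrees apart, that stand inward from the ring's skirt: 6 mm wide, 4 mm high (2 to 6 mm above the ring's lower edge), reaching in to 23.2 mm from the axis. A round bump, 5.6 mm across and 2 mm high, on the ring's top face marks each lug. The point is 25.3 mm from the axis.
- cell_rim (a point): The lens cell: a fixed upright brass tube, mouth up, in a low steel case holder (base 96 mm across, two jaws and a clamp screw, all at least 22 mm below the mouth). Tube 44 mm outside, bore 36 mm. The point is the centre of the mouth, 58 mm above the table; z up, x towards one slot. The cell does not move.
- cell_slot (a point): Middle of one of the three entry slots, 30 degrees wide and 120 degrees apart, open from above, in the thread around the cell (three-start, 51 mm across); at the mouth's height, 24.5 mm from the axis. With its lugs in the slots the ring sinks until its lower edge is about 10.5 mm below the mouth, on the lower thread or the lens.
- cell_seat (a point): On the cell's axis, 6 mm below the mouth. About here is a spring seat (70 N per mm) on hidden shims: the lens's underside comes to rest 4.7 to 6.3 mm below the mouth, differing from start to start, so the lens stands 5.7 to 7.3 mm proud. The point is fixed to the cell and does not show the shims.
- cell_thread (a point): On the axis, 8 mm below the mouth: the thread. From the slots the ring screws down clockwise from above, 0.46 mm per 10 degrees. Finger tight comes after 30 to 65 degrees (hidden shims); from there resistance, felt while turning slowly, grows some 0.025 N m per degree. Snug: 0.25 N m (18 N on the glass), 5 to 12 degrees past finger tight; under 0.1 loose, over 0.4 harmful. It holds when let go.
- wide_glass: A wide thin glass disc, 60 mm across, 6 mm high; it fits nothing here. Origin under its centre. Leave alone.
- spacer: A plain smooth brass ring, 76 mm outside, 66 mm inside, 12 mm high, without top or lugs. Origin under its centre. Leave alone.
- driver: A screwdriver with a wooden handle, 150 mm long, lying. Origin under its middle. Leave alone.
- tweezers: Steel tweezers, 130 mm long, lying. Origin under their middle. Leave alone.
- tool_pot: A grey pot of small tools, 60 mm across, 130 mm high with tools. Origin under its centre. Leave alone.
- blower: A terracotta-coloured rubber blower bulb, 62 mm across, 88 mm high. Origin under its centre. Leave alone.
- loupe: A black eye loupe, 44 mm across, 32 mm high. Origin under its centre. Leave alone.
- tin: A round aluminium tin, 68 mm across, 60 mm high. Origin under its centre. Leave alone.
Mind the look-alikes: they are no part of the job. What is shaped like the part that bears ring_center but green is not meant.

How it is judged:
By the outcome, as a careful person would: the job done as asked, in the order asked, and still so for the second after the job is handed in, with the robot touching nothing.
It also fails if it takes over 72 s, if anything falls off the work surface, if the arm or the gripper's body presses on something with over 40 N, if the wrist force passes 120 N, or if a joint passes its speed limit or range.

## Working session

There is one attempt and no reset: what is moved stays moved. The work goes in short steps, Python scripts to look and compute and a tool call to move; the robot and the scene stay as the last step left them, time stands still between calls to the robot, and variables do not carry over. Pictures are saved under pics/ and viewed, at most 10 in all, crops included, and the job is handed in when it is done.

Besides the shell and the picture viewer there is one more tool, called after "Emit:" in YAML: its name, and indented under it one key for each argument. apply_moves: Moves the arm, as the interface text tells. Its arguments: {"type":"object","properties":{"motion":{"type":"array"},"squeeze":{"type":"number"}},"required":["motion"]}

```bash
mkdir -p pics; ls; cat > h.py <<'E'
import numpy as np, cv2
from scipy.spatial.transform import Rotation as R
from bench import env, viewer
def ray(cam,uv,m=None):
    m=m or viewer.camera_model(cam); f=240/np.tan(np.radians(m["fov_y"])/2)
    d=R.from_quat(m["orientation"]).apply([(uv[0]-m["cx"])/f,(uv[1]-m["cy"])/f,1]); return np.array(m["xyz"]),d
def onz(cam,uv,z,m=None):
    o,d=ray(cam,uv,m); return o+d*(z-o[2])/d[2]
def proj(cam,p,m=None):
    m=m or viewer.camera_model(cam); f=240/np.tan(np.radians(m["fov_y"])/2)
    q=R.from_quat(m["orientation"]).inv().apply(np.array(p)-m["xyz"]); return np.array([m["cx"]+f*q[0]/q[2],m["cy"]+f*q[1]/q[2]])
def snap(cam,name):
    m=viewer.camera_model(cam); im=viewer.snapshot(cam); cv2.imwrite(f"pics/{name}.png",im); return im,m
def find(cam,thing,z,m,fn="tip_of",smin=.2):
    for r in getattr(viewer,fn)(cam,thing):
        if r["score"]<smin: continue
        uv=np.array(r["centre"])*[640,480]; print(fn,thing,round(r["score"],2),uv.round(1),(onz(cam,uv,z,m)*1000).round(1))
E
python3 - <<'E'
from h import *
s=env.get_state(); print(s, env.grasp_offset)
im,m=snap("top","top0"); print(m)
for t,z in [("lens_center",.006),("ring_center",.011),("ring_lug",.004),("cell_rim",.058),("cell_slot",.058),("wide_glass",0),("spacer",0)]: find("top",t,z,m)
find("top","ring_center",.011,m,"find_in")
m2=viewer.camera_model("side");print(m2)
snap("side","side0")
E
```

```text
pics
{'t': 0.0, 'joints': array([-9.57292856e-01,  4.08076214e-02,  8.37343929e-02, -4.57380814e-04,
       -1.61551086e+00, -3.33668227e-01]), 'dq': array([-4.61506082e-04, -1.80195606e-04,  1.44663902e-04, -6.14019073e-04,
       -9.12520487e-06,  2.45808528e-04]), 'tau': array([ 1.37897641e-03, -3.68224919e+01,  3.47422707e+01,  6.93246737e+00,
       -5.45739342e-03,  5.75752097e-05]), 'ee_pos': array([ 0.16567032, -0.57630544,  0.23024043]), 'tool_rot': array([-1.39471403e-01,  9.90225669e-01,  8.99698321e-04, -2.04355562e-04]), 'wrist_force': array([ 0.40117075, -0.09255172, -0.04700295]), 'ft_torque': array([-0.01764445,  0.03194901, -0.06914643]), 'gripper_force': 0.0, 'gripper_width': 1.003237664624647} 0.0187
{'fov_y': 57.939307437062055, 'cx': 323.1623828401545, 'cy': 243.79553661211986, 'xyz': array([0.42348839, 0.00274219, 1.04609312]), 'orientation': array([-0.69791843,  0.71291137, -0.04025887,  0.05519488])}
tip_of lens_center 0.5 [427.3 277.5] [ 478.4 -223.3    6. ]
tip_of ring_center 0.66 [226.3 255.1] [542.2 257.6  11. ]
tip_of ring_center 0.65 [280.  295.7] [442.3
[... 200 characters left out ...]
 0.83 [231.8 287.2] [465.1 245.2   4. ]
tip_of ring_lug 0.58 [271.6 294.5] [445.7 149.3   4. ]
tip_of ring_lug 0.41 [430.  279.1] [ 474.5 -229.9    4. ]
tip_of cell_rim 0.7 [339.7 273.4] [489.1 -14.   58. ]
tip_of wide_glass 0.61 [254.7 208.2] [658.6 190.9   0. ]
tip_of spacer 0.8 [406.6 207. ] [ 652.3 -183.     0. ]
tip_of spacer 0.34 [339.2 278. ] [481.9 -13.5   0. ]
find_in ring_center 0.95 [221.4 248.4] [558.8 269.8  11. ]
find_in ring_center 0.64 [284.7 294.1] [445.9 117.2  11. ]
{'fov_y': 57.80356013821051, 'cx': 314.4328727045822, 'cy': 236.55817108878782, 'xyz': array([ 0.38609149, -0.73935262,  0.66833891]), 'orientation': array([ 0.89679184, -0.09239277,  0.04543584, -0.43030635])}
```

View pics/top0.png

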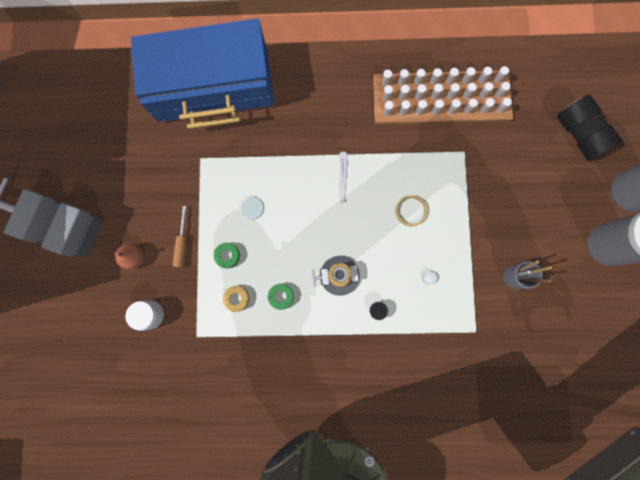

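View pics/side0.png

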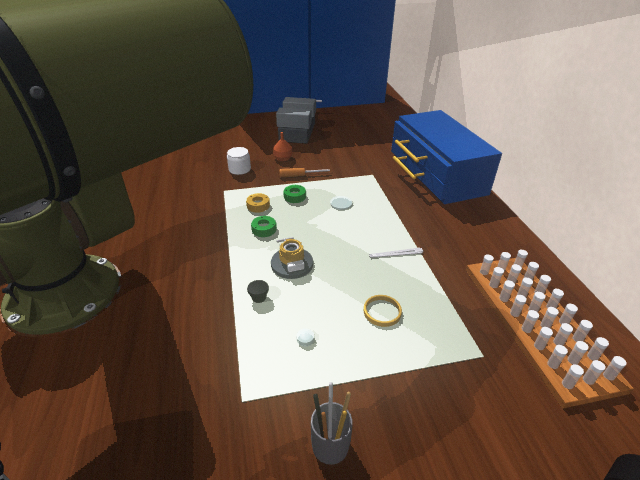

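Lens candidates are the small disc at (430,277) and the wide, thin disc at (252,208). I choose the small one. Ring candidates are brass at (235,298), green at (226,255), green at (281,296) and the plain spacer at (412,210). I choose the brass one with the lip. The cell is at (340,274). I go above the lens first.

Emit:
apply_moves:
  motion:
    - [1,[40,42,-7],[0,0,0]]
    - [1,[40,42,-7],[0,0,0]]
    - [1,[40,42,-7],[0,0,0]]
    - [1,[40,42,-7],[0,0,0]]
    - [1,[40,42,-7],[0,0,0]]
    - [1,[40,42,-7],[0,0,0]]
    - [1,[36,50,-8],[0,0,0]]
    - [1,[36,50,-8],[0,0,0]]
  squeeze: 25

```text
t: 1.5
ee_pos: [0.4787, -0.2228, 0.1734]
tool_rot: [-0.139, 0.99, -0.0, 0.0]
wrist_force: [0.4, -1.1, -0.7]
gripper_width: 0.999
gripper_force: 0.0
```

```bash
cat > look.py <<'E'
from h import *
import sys
def look(name,things):
    s=env.get_state(); print("t",s["t"],"pos",(s["ee_pos"]*1000).round(1),"tool y az",np.degrees(np.arctan2(*R.from_quat(s["tool_rot"]).apply([0,1,0])[[1,0]])).round(1),"z",R.from_quat(s["tool_rot"]).apply([0,0,1]).round(3),"q",s["joints"].round(3),"F",s["wrist_force"].round(1),s["ft_torque"].round(3),"w",round(s["gripper_width"],3),s["gripper_force"])
    im,m=snap("wrist",name)
    for a in things: find("wrist",*(list(a[:2])+[m]+list(a[2:])))
    return im,m,s
E
python3 - <<'E'
from look import *
im,m,s=look("w1",[("lens_center",.006),("lens_center",.006,"find_in")]); print(m)
E
```

```text
t 1.5 pos [ 478.7 -222.8  173.4] tool y az 106.0 z [ 0.001 -0.    -1.   ] q [-0.054 -0.153 -0.205 -0.    -1.517 -1.237] F [ 0.4 -1.1 -0.7] [-0.057 -0.195 -0.009] w 0.999 0.0
tip_of lens_center 0.67 [316.  216.8] [ 479. -225.    6.]
find_in lens_center 0.72 [317.4 215.9] [ 478.  -224.2    6. ]
{'fov_y': 58.43529964821389, 'cx': 318.519435301299, 'cy': 246.0650120410767, 'xyz': array([ 0.39733116, -0.24695673,  0.31591319]), 'orientation': array([0.59290802, 0.78788856, 0.13329175, 0.0996243 ])}
```

View pics/w1.png

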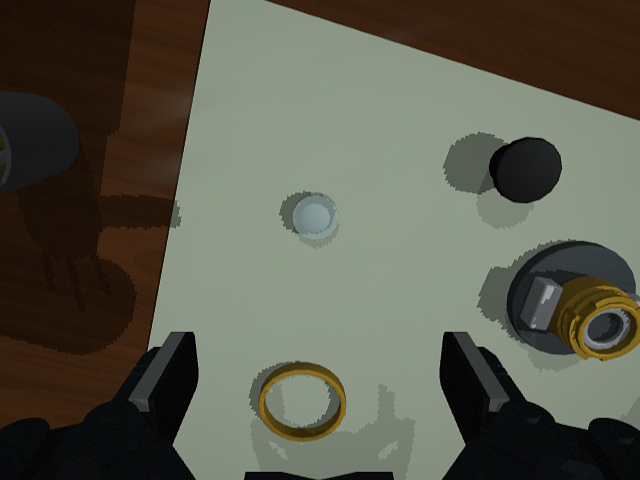

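The close picture shows the small domed disc at (316,216), which is the lens. The spacer is at (302,402), the loupe at (525,170) and the cell at (605,328). I go lower and narrow the fingers for a closer look.

Emit:
apply_moves:
  motion:
    - [0.6,[0,-1,-30],[0,0,0]]
    - [0.6,[0,0,-30],[0,0,0]]
    - [0.6,[0,0,-33],[0,0,0]]
    - [0.6,[0,0,0],[0,0,0]]
    - [0.6,[0,0,0],[0,0,0]]

```text
t: 2.28
ee_pos: [0.4782, -0.2265, 0.0821]
tool_rot: [-0.139, 0.99, -0.001, 0.001]
wrist_force: [0.6, 0.5, 0.7]
gripper_width: 0.599
gripper_force: 0.0
```

```bash
python3 - <<'E'
from look import *
im,m,s=look("w2",[("lens_center",.006),("lens_center",.006,"find_in")])
T=R.from_quat(s["tool_rot"]); w=.0425*s["gripper_width"]
im=im.copy()
for d in (0,.0065,.013):
  for sy in (-1,1):
    for x in (-.011,.011):
      p=s["ee_pos"]+T.apply([x,sy*w,-d]); u=proj("wrist",p,m); print(d,sy,x,u.round(1)); cv2.circle(im,tuple(int(a) for a in u),3,(0,0,255) if d==0 else (0,255,0) if d<.01 else (255,0,0),-1)
for a in np.linspace(0,2*np.pi,60):
  for r,z,c in((.017,.012,(0,0,255)),(.011,.0145,(255,0,255))):
    u=proj("wrist",[.479+r*np.cos(a),-.2245+r*np.sin(a),z],m); cv2.circle(im,tuple(int(round(q)) for q in u),1,c,-1)
cv2.imwrite("pics/w2a.png",im)
E
```

```text
t 2.275 pos [ 478.2 -226.5   82.1] tool y az 106.0 z [ 0.002 -0.001 -1.   ] q [-6.100e-02 -1.180e-01 -3.420e-01  1.000e-03 -1.345e+00 -1.231e+00] F [0.6 0.5 0.7] [-0.042 -0.029 -0.021] w 0.599 0.0
tip_of lens_center 0.59 [322.7 263.4] [ 478.9 -224.5    6. ]
find_in lens_center 0.78 [322.1 262.6] [ 478.5 -224.9    6. ]
0 -1 -0.011 [253.9 359. ]
0 -1 0.011 [251.1 308. ]
0 1 -0.011 [385.4 359. ]
0 1 0.011 [388.5 308. ]
0.0065 -1 -0.011 [251.5 369.1]
0.0065 -1 0.011 [248.4 316.5]
0.0065 1 -0.011 [388.  369.1]
0.0065 1 0.011 [391.3 316.5]
0.013 -1 -0.011 [248.8 379.9]
0.013 -1 0.011 [245.5 325.6]
0.013 1 -0.011 [390.8 379.9]
0.013 1 0.011 [394.4 325.7]
```

View pics/w2a.png

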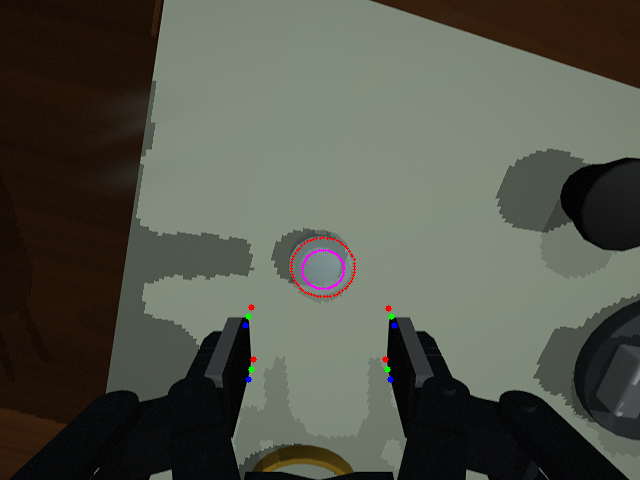

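The network position agrees with the picture: the drawn rim lies on the lens at (323,267). I descend, then close gently.

Emit:
apply_moves:
  motion:
    - [0.6,[0.8,1.5,-25],[0,0,0]]
    - [0.6,[0,0,-25],[0,0,0]]
    - [0.6,[0,0,-20],[0,0,0]]
    - [0.6,[0,0,-5],[0,0,0]]
    - [0.6,[0,0,0],[0,0,0]]

```text
t: 3.05
ee_pos: [0.479, -0.2243, 0.0062]
tool_rot: [-0.14, 0.99, -0.0, 0.0]
wrist_force: [0.5, 0.4, 0.7]
gripper_width: 0.601
gripper_force: 0.0
```

Emit:
apply_moves:
  motion:
    - [0.6,[0,0,-2],[0,0,0]]
    - [0.36,[0,0,0],[0,0,0]]
    - [0.34,[0,0,0],[0,0,0]]
    - [0.34,[0,0,0],[0,0,0]]
    - [0.34,[0,0,0],[0,0,0]]
    - [0.34,[0,0,0],[0,0,0]]
  squeeze: 25

```text
t: 3.8
ee_pos: [0.479, -0.2243, 0.0041]
tool_rot: [-0.14, 0.99, -0.0, 0.001]
wrist_force: [-1.1, 1.3, 4.8]
gripper_width: 0.381
gripper_force: 25.1
```

Emit:
apply_moves:
  motion:
    - [0.34,[0,0,30],[0,0,0]]
    - [0.34,[0,0,50],[0,0,0]]
    - [0.34,[0,30,46],[0,0,0]]
    - [0.34,[2,40,0],[0,0,0]]
    - [0.34,[2,50,0],[0,0,0]]
    - [0.34,[3,50,0],[0,0,0]]
    - [0.34,[3,40,0],[0,0,0]]
    - [0.34,[0,0,0],[0,0,0]]

```text
t: 4.8
ee_pos: [0.4882, -0.0119, 0.1286]
tool_rot: [-0.141, 0.99, 0.0, -0.0]
wrist_force: [0.1, 0.6, -0.4]
gripper_width: 0.381
gripper_force: 25.0
```

```bash
python3 - <<'E'
from look import *
im,m,s=look("w3",[("lens_center",.130),("cell_rim",.058),("cell_slot",.058)])
cv2.imwrite("pics/w3c.png",cv2.resize(im[200:440,160:480],None,fx=2,fy=2))
E
```

```text
t 4.8 pos [488.2 -11.9 128.6] tool y az 106.2 z [-0.001  0.    -1.   ] q [ 3.890e-01 -2.530e-01 -3.720e-01 -1.000e-03 -1.452e+00 -1.676e+00] F [ 0.1  0.6 -0.4] [-0.064 -0.013 -0.026] w 0.381 25.007067024707794
tip_of lens_center 0.73 [323.4 335.3] [487.5 -10.7 130. ]
tip_of cell_rim 0.59 [313.9 266.6] [489.7 -14.4  58. ]
tip_of cell_slot 0.88 [312.1 306.5] [512.8  -8.8  58. ]
```

View pics/w3c.png

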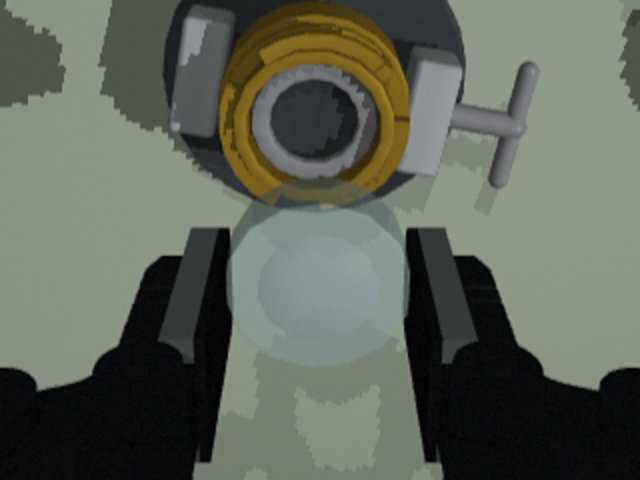

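The lens is held level between the pads at about (313,285) in the crop, with the empty cell mouth beyond it at about (315,118). I refine the rim and the held lens by fitting circles to the edges.

```bash
cat > fit.py <<'E'
from h import *
from scipy.optimize import minimize
def fit(im,m,c0,circ,span=.004,a0=0,a1=360,grey=None):
    """circ: list of (r,z). maximise the radial gradient strength along projected circles"""
    g=cv2.GaussianBlur((im.astype(np.float32).max(2) if grey is None else grey),(0,0),1.0)
    A=np.radians(np.linspace(a0,a1,180)); f=240/np.tan(np.radians(m["fov_y"])/2); Rc=R.from_quat(m["orientation"]).inv()
    def pj(P):
        q=Rc.apply(P-m["xyz"]); return np.c_[m["cx"]+f*q[:,0]/q[:,2],m["cy"]+f*q[:,1]/q[:,2]].astype(np.float32)
    def S(c):
        t=0
        for r,z in circ:
            P=lambda rr:np.c_[c[0]+rr*np.cos(A),c[1]+rr*np.sin(A),np.full(A.size,z)]
            s=lambda rr:cv2.remap(g,pj(P(rr))[None],None,cv2.INTER_LINEAR)[0]
            t+=abs(s(r+.0005)-s(r-.0005)).clip(0,40).mean()
        return t
    n=np.arange(-span,span+1e-6,.0004)
    best=max(((S((c0[0]+a,c0[1]+b)),c0[0]+a,c0[1]+b) for a in n for b in n))
    return np.array(best[1:])*1000,best[0]
E
python3 - <<'E'
from fit import *
im=cv2.imread("pics/w3.png"); m=viewer.camera_model("wrist")
print("rim",fit(im,m,(.4895,-.0142),[(.022,.058),(.018,.058)]))
print("rim22",fit(im,m,(.4895,-.0142),[(.022,.058)]),"18",fit(im,m,(.4895,-.0142),[(.018,.058)]))
z=.1286
print("lens",fit(im,m,(.488,-.0115),[(.017,z+.0079),(.017,z-.0041)]),fit(im,m,(.488,-.0115),[(.017,z-.0041)]),fit(im,m,(.488,-.0115),[(.017,z+.0079)]),fit(im,m,(.488,-.0115),[(.011,z+.0079)]))
im=cv2.imread("pics/top0.png");m=viewer.camera_model("top")
print("top",fit(im,m,(.4895,-.0142),[(.022,.058),(.018,.058)]))
E
```

```text
rim (array([487.5, -16.2]), np.float32(34.598343))
rim22 (array([491.5, -17.8]), np.float32(19.352993)) 18 (array([487.9, -16.2]), np.float32(25.384398))
lens (array([488. , -15.1]), np.float32(41.239708)) (array([488.4, -15.1]), np.float32(16.68364)) (array([488. , -15.1]), np.float32(24.848948)) (array([484. , -10.3]), np.float32(11.029161))
top (array([493.5, -13.4]), np.float32(12.466464))
```

```bash
python3 - <<'E'
from fit import *
im=cv2.imread("pics/w3.png"); m=viewer.camera_model("wrist")
def panel(c,l):
    o=cv2.resize(im[190:390,250:375],None,fx=3,fy=3)
    for (x,y),r,z,col in [(c,.018,.058,(0,0,255)),(c,.022,.058,(255,0,0)),(l,.017,.1365,(0,255,0)),(l,.017,.1245,(255,0,255))]:
        for a in np.radians(np.arange(0,360,8)):
            u=(proj("wrist",[x+r*np.cos(a),y+r*np.sin(a),z],m)-[250,190]+.5)*3
            cv2.circle(o,tuple(int(q) for q in u),1,col,-1)
    return o
cv2.imwrite("pics/w3p.png",np.hstack([panel((.4897,-.0144),(.4882,-.0119)),panel((.4877,-.0162),(.488,-.0151))]))
E
```

```text
(no output)
```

View pics/w3p.png

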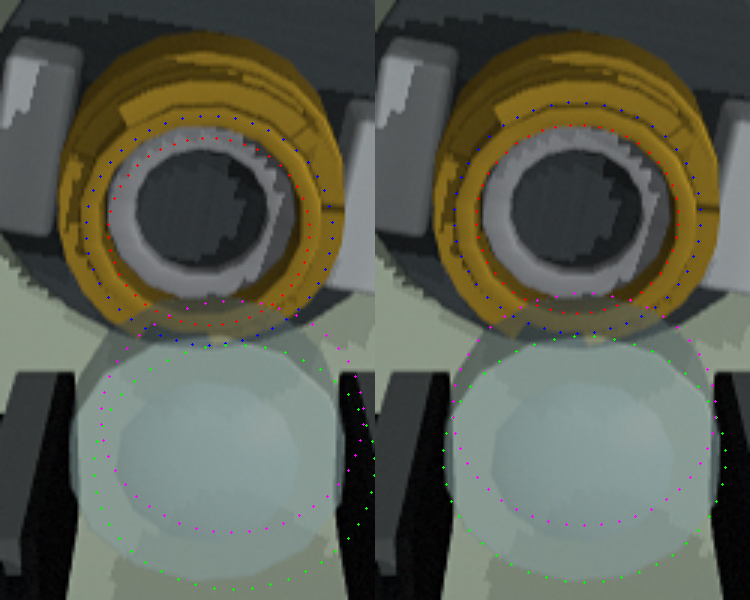

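The right panel (the fit) matches both the rim and the lens. I correct by the difference, lower the lens to just above the mouth, and compare again at equal depth.

Emit:
apply_moves:
  motion:
    - [0.34,[-0.3,-1,-20],[0,0,0]]
    - [0.34,[0,0,-25],[0,0,0]]
    - [0.34,[0,0,-13],[0,0,0]]
    - [0.34,[0,0,0],[0,0,0]]
    - [0.34,[0,0,0],[0,0,0]]

```text
t: 5.62
ee_pos: [0.4888, -0.0153, 0.0723]
tool_rot: [-0.139, 0.99, -0.0, 0.001]
wrist_force: [0.7, -0.1, 0.2]
gripper_width: 0.383
gripper_force: 25.0
```

```bash
python3 - <<'E'
from look import *; from fit import fit
im,m,s=look("w4",[("lens_center",.075),("cell_rim",.058)])
p=s["ee_pos"]; z=p[2]
c,_=fit(im,m,(p[0],p[1]-.003),[(.018,.058),(.022,.058)]); l,_2=fit(im,m,(p[0],p[1]-.003),[(.017,z+.0079),(.017,z-.0041)])
print(c,_,l,_2, fit(im,m,(p[0],p[1]-.003),[(.018,.058)]),fit(im,m,(p[0],p[1]-.003),[(.022,.058)]))
u=proj("wrist",[*(l/1000),z],m).astype(int)
o=im[u[1]-70:u[1]+70,u[0]-65:u[0]+65]; 
def pan(c,l):
    q=cv2.resize(o,None,fx=3,fy=3)
    for (x,y),r,zz,col in [(c,.018,.058,(0,0,255)),(c,.022,.058,(255,0,0)),(l,.017,z+.0079,(0,255,0)),(l,.017,z-.0041,(255,0,255))]:
        for a in np.radians(np.arange(0,360,8)):
            w=(proj("wrist",[x/1000+r*np.cos(a),y/1000+r*np.sin(a),zz],m)-u+[65,70]+[.5,.5])*3; cv2.circle(q,tuple(int(k) for k in w),1,col,-1)
    return q
cv2.imwrite("pics/w4p.png",np.hstack([cv2.resize(o,None,fx=3,fy=3),pan(c,l)]))
E
```

```text
t 5.625 pos [488.8 -15.3  72.3] tool y az 106.0 z [ 0.001  0.    -1.   ] q [ 0.382 -0.227 -0.454  0.    -1.342 -1.674] F [ 0.7 -0.1  0.2] [ 0.017 -0.052 -0.013] w 0.383 25.0079208612442
tip_of lens_center 0.85 [320.3 334.1] [487.2 -15.6  75. ]
[491.59969959 -15.14062733] 28.11239 [488.39969959 -15.94062733] 39.871872 (array([491.99969959, -15.14062733]), np.float32(14.914635)) (array([490.79969959, -16.34062733]), np.float32(13.922968))
```

View pics/w4p.png

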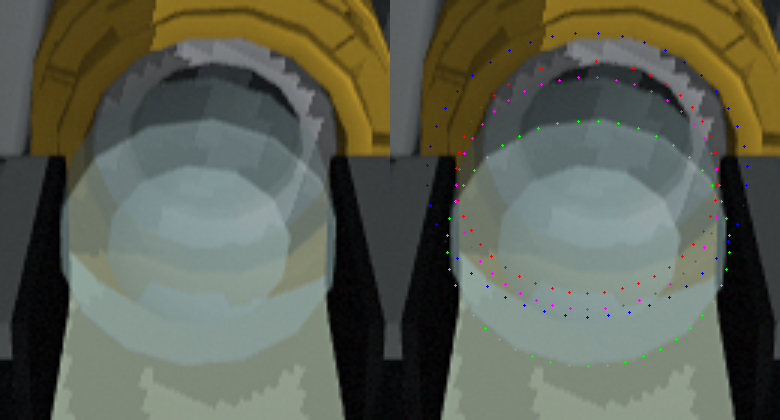

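The mouth's inner edge lies to the right of and above my drawn circle. The first fit had used a pose from after the arm settled. I shift accordingly and refit with the matching pose.

Emit:
apply_moves:
  motion:
    - [0.34,[-0.9,2.2,0],[0,0,0]]
    - [0.34,[0,0,0],[0,0,0]]
    - [0.34,[0,0,0],[0,0,0]]

```text
t: 6.15
ee_pos: [0.4873, -0.0128, 0.0713]
tool_rot: [-0.14, 0.99, 0.0, 0.0]
wrist_force: [-0.6, -0.5, -1.3]
gripper_width: 0.385
gripper_force: 25.0
```

```bash
python3 - <<'E'
from look import *; from fit import fit
im,m,s=look("w5",[("cell_rim",.058)])
p=s["ee_pos"]; z=p[2]
l,b=fit(im,m,(p[0],p[1]),[(.017,z+.0079),(.017,z-.0041)]); print("lens",l,b)
sat=cv2.cvtColor(im,cv2.COLOR_BGR2HSV)[...,1].astype(np.float32)
print(fit(im,m,(p[0],p[1]),[(.018,.058),(.022,.058)],a0=106,a1=286))
print(fit(im,m,(p[0],p[1]),[(.018,.058)],a0=106,a1=286,grey=sat))
u=proj("wrist",[*(l/1000),z],m).astype(int)
o=im[u[1]-80:u[1]+60,u[0]-65:u[0]+65]; pans=[]
for c in [(487.9,-13.6),(487.9,-12.6)]:
    q=cv2.resize(o,None,fx=3,fy=3)
    for (x,y),r,zz,col in [(c,.018,.058,(0,0,255)),(c,.022,.058,(255,0,0)),(l,.017,z-.0041,(255,0,255))]:
        for a in np.radians(np.arange(0,360,8)):
            w=(proj("wrist",[x/1000+r*np.cos(a),y/1000+r*np.sin(a),zz],m)-u+[65,80]+[.5,.5])*3; cv2.circle(q,tuple(int(k) for k in w),1,col,-1)
    pans.append(q)
cv2.imwrite("pics/w5p.png",np.hstack(pans))
E
```

```text
t 6.15 pos [487.3 -12.8  71.3] tool y az 106.0 z [-0.  0. -1.] q [ 0.388 -0.229 -0.458 -0.    -1.342 -1.679] F [-0.6 -0.5 -1.3] [ 0.003  0.005 -0.036] w 0.385 25.00762850046158
lens [486.5091563  -13.64876217] 39.203617
(array([487.3091563 , -13.64876217]), np.float32(37.13077))
(array([488.1091563 , -13.64876217]), np.float32(38.143326))
```

View pics/w5p.png

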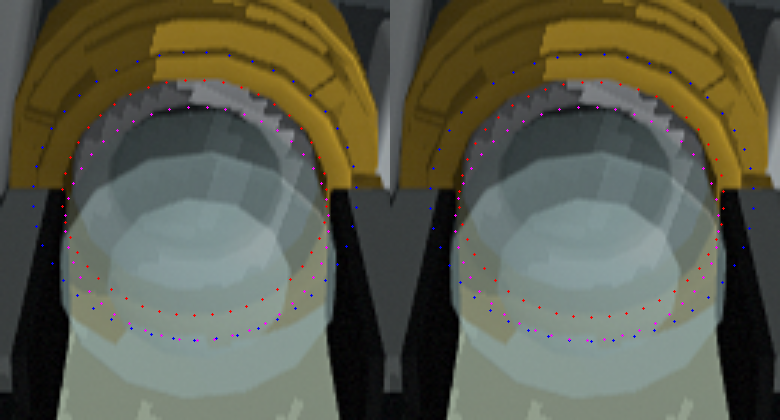

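The left panel's circles lie on the mouth. The lens needs about +1 mm in x and no change in y. I lower it into the bore.

Emit:
apply_moves:
  motion:
    - [0.34,[1,0,0],[0,0,0]]
    - [0.34,[0,0,-4],[0,0,0]]
    - [0.34,[0,0,-3],[0,0,0]]
    - [0.34,[0,0,-3],[0,0,0]]
    - [0.34,[0,0,-1],[0,0,0]]
    - [0.34,[0,0,0],[0,0,0]]

```text
t: 7.0
ee_pos: [0.4883, -0.013, 0.0602]
tool_rot: [-0.139, 0.99, 0.0, -0.0]
wrist_force: [0.4, -0.5, -0.2]
gripper_width: 0.378
gripper_force: 25.0
```

```bash
python3 - <<'E'
from look import *
look("w6",[])
E
```

```text
t 7.0 pos [488.3 -13.   60.2] tool y az 106.0 z [-0.  0. -1.] q [ 0.387 -0.219 -0.47  -0.    -1.319 -1.678] F [ 0.4 -0.5 -0.2] [-0.006 -0.015 -0.008] w 0.378 25.007478296756744
```

Emit:
apply_moves:
  motion:
    - [0.34,[0,0,-1],[0,0,0]]
    - [0.34,[0,0,-1],[0,0,0]]
    - [0.34,[0,0,-0.8],[0,0,0]]
    - [0.34,[0,0,0],[0,0,0]]

```text
t: 7.55
ee_pos: [0.4885, -0.0129, 0.0576]
tool_rot: [-0.139, 0.99, 0.0, 0.0]
wrist_force: [-0.4, -0.9, -0.7]
gripper_width: 0.381
gripper_force: 25.2
```

Emit:
apply_moves:
  motion:
    - [0.34,[0,0,-0.8],[0,0,0]]
    - [0.34,[0,0,0],[0,0,0]]
    - [0.45,[0,0,0],[0,0,0]]
    - [0.55,[0,0,0],[0,0,0]]
    - [0.55,[0,0,30],[0,0,0]]
    - [0.55,[0,0,40],[0,0,0]]
    - [0.55,[0,0,0],[0,0,0]]

```text
t: 8.43
ee_pos: [0.49, -0.0128, 0.1301]
tool_rot: [-0.139, 0.99, 0.0, 0.003]
wrist_force: [0.2, 0.3, -0.5]
gripper_width: 0.551
gripper_force: 0.0
```

```bash
python3 - <<'E'
from look import *; from fit import fit
im,m,s=look("w7",[("lens_center",.058),("cell_rim",.058),("cell_slot",.058)])
print("lens",fit(im,m,(.488,-.0136),[(.017,.0645)]),"rim",fit(im,m,(.488,-.0136),[(.022,.058)]))
u=proj("wrist",[.488,-.0136,.058],m).astype(int)
cv2.imwrite("pics/w7c.png",cv2.resize(im[max(0,u[1]-80):u[1]+80,u[0]-100:u[0]+100],None,fx=4,fy=4)[:600])
E
```

```text
t 8.425 pos [490.  -12.8 130.1] tool y az 106.0 z [ 0.006  0.001 -1.   ] q [ 3.870e-01 -2.550e-01 -3.710e-01  1.000e-03 -1.448e+00 -1.678e+00] F [ 0.2  0.3 -0.5] [-0.038 -0.048  0.03 ] w 0.551 0.0
tip_of lens_center 0.74 [319.5 261.1] [488.7 -13.   58. ]
tip_of cell_slot 0.73 [311.6 302.9] [513.8 -10.3  58. ]
lens (array([487.2, -12.8]), np.float32(17.62757)) rim (array([491.6, -14.4]), np.float32(19.46609))
```

View pics/w7c.png

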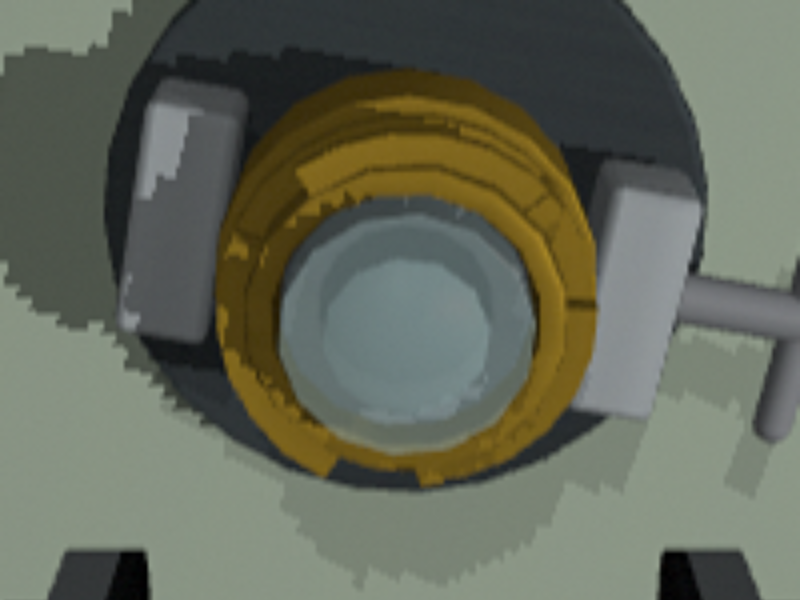

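The lens sits dome up and level in the bore at crop (408,325). One slot shows as a notch at the bottom, crop x 335–418, y about 475, and another at the upper left. Now I work out the slot azimuth and go to the brass ring.

```bash
python3 - <<'E'
from h import *
m=viewer.camera_model("wrist"); im=cv2.imread("pics/w7.png")
u=proj("wrist",[.488,-.0136,.058],m).astype(int)
C=np.array([487.9,-13.5])
for p in [(335,468),(418,475),(377,472),(245,235),(300,172)]:
    q=onz("wrist",np.array([u[0]-100,u[1]-80])+np.array(p)/4,.058,m)[:2]*1000; d=q-C; print(p,q.round(1),np.hypot(*d).round(1),np.degrees(np.arctan2(d[1],d[0])).round(1))
for r in (.0238,.0246):
  A=np.arange(0,360,4); P=np.array([proj("wrist",[C[0]/1e3+r*np.cos(np.radians(a)),C[1]/1e3+r*np.sin(np.radians(a)),.058],m) for a in A]).astype(np.float32)
  v=cv2.remap(im,P[None],None,cv2.INTER_LINEAR)[0]; print(r,[(int(a),int(x[2])) for a,x in zip(A,v)])
E
```

```text
(335, 468) [510.8 -16.7] 23.1 -8.0
(418, 475) [508.7  -5.6] 22.3 20.8
(377, 472) [509.8 -11.1] 22.1 6.3
(245, 235) [481.8 -36.8] 24.0 -104.8
(300, 172) [471.6 -32.1] 24.8 -131.3
0.0238 [(0, 122), (4, 121), (8, 122), (12, 121), (16, 121), (20, 121), (24, 121), (28, 122), (32, 121), (36, 119), (40, 120), (44, 122), (48, 122), (52, 123), (56, 122), (60, 124), (64, 109), (68, 67), (72, 39), (76, 39), (80, 39), (84, 38), (88, 66), (92, 117), (96, 119), (100, 120), (104, 120), (108, 121), (112, 122), (116, 121), (120, 120), (124, 68), (128, 121), (132, 113), (136, 103), (140, 101), (144, 132), (148, 154), (152, 148), (156, 144), (160, 136), (164, 129), (168, 124), (172, 128), (176, 127), (180, 125), (184, 124), (188, 122), (192, 124), (196, 124), (200, 124), (204, 121), (208, 122), (212, 121), (216, 124), (220, 119), (224, 127), (228, 121), (232, 113), (236, 75), (240, 65), (244, 64), (248, 68), (252, 71), (256, 76), (260, 77), (264, 78), (268, 76), (272, 133), (276, 116), (280, 132), (284, 58), (288, 21), (292, 31), (296, 40), (300, 41), (304, 47), (308, 47), (312, 49), (316, 46), (320, 6
[... 444 characters left out ...]
), (120, 123), (124, 67), (128, 122), (132, 121), (136, 119), (140, 117), (144, 110), (148, 101), (152, 111), (156, 113), (160, 129), (164, 140), (168, 135), (172, 133), (176, 132), (180, 130), (184, 128), (188, 125), (192, 128), (196, 127), (200, 129), (204, 127), (208, 125), (212, 119), (216, 109), (220, 112), (224, 105), (228, 76), (232, 57), (236, 56), (240, 53), (244, 61), (248, 67), (252, 104), (256, 75), (260, 77), (264, 77), (268, 83), (272, 116), (276, 95), (280, 36), (284, 20), (288, 21), (292, 41), (296, 43), (300, 40), (304, 47), (308, 49), (312, 48), (316, 53), (320, 111), (324, 121), (328, 122), (332, 127), (336, 123), (340, 120), (344, 121), (348, 120), (352, 121), (356, 120)]
```

Emit:
apply_moves:
  motion:
    - [0.8,[-6,35,5],[0,0,0]]
    - [0.9,[-6,40,5],[0,0,0]]
    - [1,[-6,40,5],[0,0,0]]
    - [1,[-6,40,5],[0,0,0]]
    - [1,[-6,40,0],[0,0,0]]
    - [1,[-6,40,0],[0,0,0]]
    - [1,[-6,14,0],[0,0,0]]
    - [1,[-5,0,0],[0,0,0]]

```text
t: 9.62
ee_pos: [0.4407, 0.2362, 0.1457]
tool_rot: [-0.14, 0.99, -0.001, -0.001]
wrist_force: [-0.3, -0.5, -0.4]
gripper_width: 0.997
gripper_force: 0.0
```

```bash
python3 - <<'E'
from look import *
im,m,s=look("w8",[("ring_center",.011),("ring_center",.011,"find_in"),("ring_lug",.004)]); print(m)
E
```

```text
t 9.625 pos [440.7 236.2 145.7] tool y az 106.1 z [-0.001 -0.001 -1.   ] q [ 0.896 -0.223 -0.317 -0.    -1.479 -2.186] F [-0.3 -0.5 -0.4] [ 0.004 -0.003  0.023] w 0.997 0.0
tip_of ring_center 0.94 [306.1 363.5] [544.1 255.9  11. ]
tip_of ring_center 0.92 [317.3 225.2] [437.4 233.9  11. ]
tip_of ring_center 0.57 [162.3 187.7] [441.1 129.6  11. ]
find_in ring_center 0.88 [309.7 209.9] [428.7 226.2  11. ]
find_in ring_center 0.78 [307.3 355.9] [537.5 255.   11. ]
find_in ring_center 0.62 [167.2 176.9] [433.2 131.5  11. ]
tip_of ring_lug 0.72 [316.1 259.5] [463.9 240.7   4. ]
tip_of ring_lug 0.69 [326.6 335. ] [520.3 265.1   4. ]
tip_of ring_lug 0.65 [424.6 433. ] [586.1 368.9   4. ]
tip_of ring_lug 0.62 [198.5 191.6] [439.  151.4   4. ]
{'fov_y': 58.43529964821389, 'cx': 318.519435301299, 'cy': 246.0650120410767, 'xyz': array([0.35964758, 0.21219043, 0.28841433]), 'orientation': array([0.5925778 , 0.78839668, 0.13212715, 0.09911936])}
```

The network's ring hits are (317,225), which is the brass ring, and the two green ones at (306,363) and (162,188). I go lower over the brass one and check its colour and bumps.

Emit:
apply_moves:
  motion:
    - [1,[-2,-1,-25],[0,0,0]]
    - [1,[0,0,-25],[0,0,0]]
    - [1,[0,0,0],[0,0,0]]
    - [1,[0,0,0],[0,0,0]]

```text
t: 10.32
ee_pos: [0.44, 0.2349, 0.098]
tool_rot: [-0.139, 0.99, 0.0, 0.001]
wrist_force: [0.3, -0.3, 0.4]
gripper_width: 1.001
gripper_force: 0.0
```

```bash
python3 - <<'E'
from look import *; from fit import fit
im,m,s=look("w9",[("ring_center",.011),("ring_lug",.004)])
c,b=fit(im,m,(.439,.234),[(.0305,.022),(.014,.022)],span=.006); print(c,b)
u=proj("wrist",[*(c/1000),.022],m).astype(int)
def pan(ov):
    q=cv2.resize(im[u[1]-75:u[1]+75,u[0]-65:u[0]+65],None,fx=3,fy=3)
    if ov:
      for r in (.0305,.014):
        for a in range(0,360,10):
            w=(proj("wrist",[c[0]/1e3+r*np.cos(np.radians(a)),c[1]/1e3+r*np.sin(np.radians(a)),.022],m)-u+[65,75]+[.5,.5])*3
            cv2.circle(q,tuple(int(k) for k in w),1,(0,0,255) if a else (255,0,0),-1 if a else 3)
    return q
cv2.imwrite("pics/w9p.png",np.hstack([pan(0),pan(1)]))
np.save("w9m.npy",dict(m=m,u=u,c=c),allow_pickle=True)
E
```

```text
t 10.325 pos [440.  234.9  98. ] tool y az 106.0 z [ 0.001  0.001 -1.   ] q [ 8.960e-01 -2.130e-01 -3.950e-01  1.000e-03 -1.387e+00 -2.187e+00] F [ 0.3 -0.3  0.4] [ 0.07  -0.009 -0.013] w 1.001 0.0
tip_of ring_center 0.71 [127.9 205.8] [441.7 126.3  11. ]
tip_of ring_lug 0.98 [316.7 288.4] [464.  240.3   4. ]
tip_of ring_lug 0.97 [331.3 373.4] [519.7 266.1   4. ]
tip_of ring_lug 0.87 [178.9 210.4] [438.9 151.9   4. ]
[438.2 234.8] 41.951435
```

View pics/w9p.png

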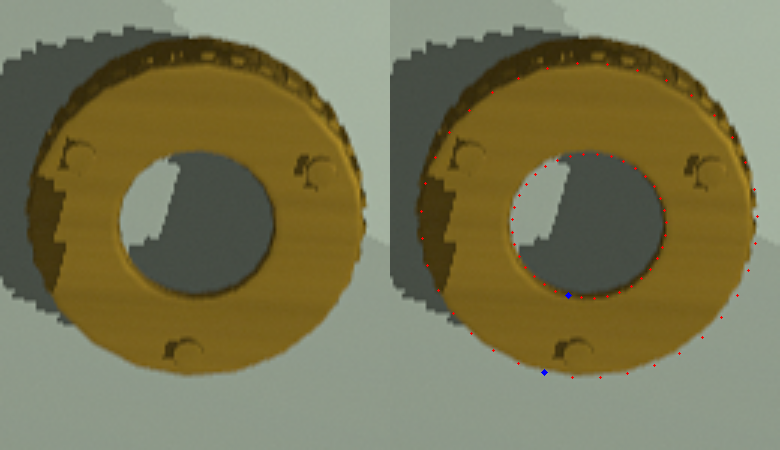

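The brass ring has three bumps at crop (190,350), (80,155) and (322,170), and the drawn circles lie on it, so it is the right one. I compute the lug angle from the bumps.

```bash
python3 - <<'E'
from h import *
d=np.load("w9m.npy",allow_pickle=True).item(); c=d["c"]
P=[]
for p in [(189,350),(80,155),(322,171)]:
    q=onz("wrist",d["u"]-[65,75]+np.array(p)/3,.0235,d["m"])[:2]*1000; P.append(q); e=q-c; print(q.round(1),np.hypot(*e).round(1),np.degrees(np.arctan2(e[1],e[0])).round(1))
cc=np.mean(P,0); print(cc,[np.degrees(np.arctan2(*(q-cc)[::-1])).round(1) for q in P])
s=env.get_state(); print(s["ee_pos"])
E
```

```text
[461.9 239.9] 24.2 12.2
[430.5 210.9] 25.1 -107.9
[421.5 252.9] 24.6 132.6
[437.95720409 234.58554828] [np.float64(12.6), np.float64(-107.5), np.float64(131.9)]
[0.43986745 0.23532315 0.0979743 ]
```

Emit:
apply_moves:
  motion:
    - [1,[-1,0,-30],[0,0,0]]
    - [1,[0,0,-30],[0,0,0]]
    - [1,[0,0,-25],[0,0,0]]
    - [1,[0,0,-10],[0,0,0]]
    - [1,[0,0,0],[0,0,0]]
    - [0.85,[0,0,0],[0,0,0]]
  squeeze: 40

```text
t: 11.22
ee_pos: [0.439, 0.2357, 0.0031]
tool_rot: [-0.14, 0.99, 0.001, 0.001]
wrist_force: [-0.1, 0.4, -1.2]
gripper_width: 0.853
gripper_force: 0.0
```

Emit:
apply_moves:
  motion:
    - [0.65,[0,0,0],[0,0,0]]
    - [0.65,[0,0,0],[0,0,0]]
    - [0.65,[0,0,0],[0,0,0]]
    - [0.65,[0,0,0],[0,0,0]]
    - [0.65,[0,0,30],[0,0,0]]
    - [0.65,[0,0,50],[0,0,0]]
    - [0.65,[0,0,40],[0,0,0]]
    - [0.65,[0,0,0],[0,0,0]]

```text
t: 12.22
ee_pos: [0.4397, 0.2363, 0.1258]
tool_rot: [-0.14, 0.99, 0.002, 0.003]
wrist_force: [0.4, -0.4, -2.7]
gripper_width: 0.704
gripper_force: 44.2
```

```bash
python3 - <<'E'
from look import *
im,m,s=look("w10",[("ring_center",.131),("ring_lug",.124)]); p=s["ee_pos"]
from fit import fit
print(fit(im,m,p[:2],[(.0305,p[2]+.019),(.014,p[2]+.019)]))
E
```

```text
t 12.225 pos [439.7 236.3 125.8] tool y az 106.0 z [ 0.005  0.005 -1.   ] q [ 8.980e-01 -2.280e-01 -3.570e-01  1.000e-03 -1.434e+00 -2.189e+00] F [ 0.4 -0.4 -2.7] [0.073 0.045 0.027] w 0.704 44.20829039183445
tip_of ring_center 0.95 [142.5 196.3] [403.4 165.9 131. ]
tip_of ring_center 0.76 [309.8 378.2] [456.1 237.1 131. ]
tip_of ring_lug 0.7 [314.8 393.1] [467.5 242.3 124. ]
tip_of ring_lug 0.68 [186.2 201.3] [403.4 178.2 124. ]
tip_of ring_lug 0.64 [324.7 349.2] [446.7 240.4 124. ]
(array([438.93956403, 235.54162044]), np.float32(49.48707))
```

The ring is held centred. I carry it to above the cell, turning +113° on the way to bring a lug over a slot with wrist range left for screwing clockwise.

Emit:
apply_moves:
  motion:
    - [0.65,[6,-31,0],[0,0,10.5]]
    - [0.65,[6,-31,0],[0,0,10.5]]
    - [0.65,[6,-31,0],[0,0,10.5]]
    - [0.65,[6,-31,0],[0,0,10.5]]
    - [0.65,[6,-31,0],[0,0,10.5]]
    - [0.65,[6,-31,0],[0,0,10.5]]
    - [0.65,[6,-31,0],[0,0,10.5]]
    - [0.65,[6,-31,0],[0,0,10.5]]

```text
t: 13.38
ee_pos: [0.4856, -0.0141, 0.1199]
tool_rot: [0.768, -0.64, -0.001, 0.001]
wrist_force: [0.8, 0.0, -2.7]
gripper_width: 0.701
gripper_force: 44.2
```

Emit:
apply_moves:
  motion:
    - [0.65,[0,0,-5],[0,0,10]]
    - [0.65,[0,0,-5],[0,0,10]]
    - [0.65,[0,0,-5],[0,0,9]]
    - [0.65,[0,0,0],[0,0,0]]
    - [0.65,[0,0,0],[0,0,0]]

```text
t: 14.0
ee_pos: [0.486, -0.013, 0.1061]
tool_rot: [0.902, -0.432, -0.0, 0.0]
wrist_force: [-0.5, 0.3, -1.2]
gripper_width: 0.697
gripper_force: 44.2
```

```bash
python3 - <<'E'
from look import *; from fit import fit
im,m,s=look("w11",[("ring_center",.118),("cell_slot",.058)]); p=s["ee_pos"]
print(fit(im,m,p[:2],[(.0305,p[2]+.019),(.014,p[2]+.019)]))
E
```

```text
t 14.0 pos [486.  -13.  106.1] tool y az -141.1 z [-0.001 -0.    -1.   ] q [ 0.389 -0.251 -0.412  0.    -1.411  0.289] F [-0.5  0.3 -1.2] [-0.051  0.001  0.02 ] w 0.697 44.194669146090746
tip_of ring_center 0.9 [241.4 438.7] [484.5  35.  118. ]
tip_of cell_slot 0.89 [274.2 253.9] [511.3 -11.7  58. ]
(array([486.81733817, -15.0195433 ]), np.float32(51.588676))
```

Emit:
apply_moves:
  motion:
    - [0.65,[2.4,0.1,-15],[0,0,0]]
    - [0.65,[0,0,-15],[0,0,0]]
    - [0.65,[0,0,-10],[0,0,0]]
    - [0.65,[0,0,-3],[0,0,0]]
    - [0.65,[0,0,0],[0,0,0]]
    - [0.65,[0,0,-2],[0,0,0]]
    - [0.65,[0,0,-2],[0,0,0]]
    - [0.65,[0,0,0],[0,0,0]]

```text
t: 15.15
ee_pos: [0.4887, -0.0128, 0.0596]
tool_rot: [0.903, -0.43, -0.0, 0.0]
wrist_force: [-0.1, 0.6, -1.9]
gripper_width: 0.7
gripper_force: 44.2
```

Emit:
apply_moves:
  motion:
    - [0.65,[0,0,-1],[0,0,0]]
    - [0.65,[0,0,-1],[0,0,0]]
    - [0.65,[0,0,-1],[0,0,0]]
    - [0.65,[0,0,0],[0,0,0]]

```text
t: 15.65
ee_pos: [0.4886, -0.0127, 0.0565]
tool_rot: [0.903, -0.43, -0.0, 0.0]
wrist_force: [-0.9, 0.3, -0.7]
gripper_width: 0.702
gripper_force: 44.2
```

Emit:
apply_moves:
  motion:
    - [0.65,[0,0,-1],[0,0,0]]
    - [0.65,[0,0,-1],[0,0,0]]
    - [0.65,[0,0,-1],[0,0,0]]
    - [0.65,[0,0,-1],[0,0,0]]
    - [0.65,[0,0,0],[0,0,0]]

```text
t: 16.27
ee_pos: [0.4886, -0.0127, 0.0525]
tool_rot: [0.903, -0.43, -0.0, -0.0]
wrist_force: [-1.9, 2.2, -0.7]
gripper_width: 0.701
gripper_force: 44.3
```

Emit:
apply_moves:
  motion:
    - [0.65,[-0.2,0.2,-0.7],[0,0,0]]
    - [0.65,[0,0,-0.5],[0,0,0]]
    - [0.65,[0,0,-0.5],[0,0,0]]
    - [0.65,[0,0,0],[0,0,0]]

```text
t: 16.77
ee_pos: [0.4885, -0.0127, 0.0509]
tool_rot: [0.903, -0.43, 0.0, 0.0]
wrist_force: [0.2, 1.3, -1.0]
gripper_width: 0.703
gripper_force: 44.3
```

```bash
python3 - <<'E'
from look import *
look("w12",[])
E
```

```text
t 16.775 pos [488.5 -12.7  50.9] tool y az -141.0 z [ 0. -0. -1.] q [ 0.388 -0.212 -0.482  0.    -1.301  0.293] F [ 0.2  1.3 -1. ] [0.431 0.225 0.032] w 0.703 44.27330409642309
```

Emit:
apply_moves:
  motion:
    - [0.65,[0,0,-0.4],[0,0,0]]
    - [0.65,[0,0,0],[0,0,0]]
    - [0.65,[0,0,-0.4],[0,0,0]]
    - [0.65,[0,0,0],[0,0,0]]

```text
t: 17.32
ee_pos: [0.4885, -0.0127, 0.0501]
tool_rot: [0.903, -0.43, 0.0, 0.0]
wrist_force: [-0.6, 1.1, 0.4]
gripper_width: 0.698
gripper_force: 44.3
```

Emit:
apply_moves:
  motion:
    - [0.65,[0,0,0],[0,0,-4]]
    - [0.65,[0,0,-0.2],[0,0,-4]]
    - [0.65,[0,0,-0.2],[0,0,-4]]
    - [0.65,[0,0,-0.2],[0,0,-4]]
    - [0.65,[0,0,0],[0,0,0]]

```text
t: 17.95
ee_pos: [0.4884, -0.0127, 0.0494]
tool_rot: [0.834, -0.551, -0.0, 0.0]
wrist_force: [-0.6, 0.8, -1.6]
gripper_width: 0.696
gripper_force: 44.2
```

```bash
cat > st.py <<'E'
from bench import env; import numpy as np
from scipy.spatial.transform import Rotation as R
s=env.get_state(); print("t",s["t"],(s["ee_pos"]*1000).round(2),"az",np.degrees(np.arctan2(*R.from_quat(s["tool_rot"]).apply([0,1,0])[[1,0]])).round(1),"F",s["wrist_force"].round(1),"M",s["ft_torque"].round(3),"w",round(s["gripper_width"],3),"q6",s["joints"][5].round(2),"tau6",s["tau"][5].round(3))
E
python3 st.py
```

```text
t 17.95 [488.4  -12.73  49.37] az -156.9 F [-0.6  0.8 -1.6] M [0.228 0.144 0.008] w 0.696 q6 0.01 tau6 -0.399
```

Emit:
apply_moves:
  motion:
    - [0.65,[0,0,-0.2],[0,0,-4]]
    - [0.65,[0,0,-0.2],[0,0,-4]]
    - [0.65,[0,0,-0.1],[0,0,-2]]
    - [0.65,[0,0,-0.1],[0,0,-2]]

```text
t: 18.45
ee_pos: [0.4885, -0.0127, 0.0488]
tool_rot: [0.772, -0.636, -0.0, 0.0]
wrist_force: [0.6, -0.3, -2.1]
gripper_width: 0.7
gripper_force: 44.1
```

```bash
python3 st.py
```

```text
t 18.45 [488.45 -12.69  48.83] az -169.0 F [ 0.6 -0.3 -2.1] M [ 0.12   0.041 -0.014] w 0.7 q6 -0.2 tau6 0.371
```

Emit:
apply_moves:
  motion:
    - [0.65,[0,0,-0.1],[0,0,-2]]
    - [0.65,[0,0,-0.1],[0,0,-2]]
    - [0.65,[0,0,-0.1],[0,0,-2]]
    - [0.65,[0,0,-0.1],[0,0,-2]]

```text
t: 18.95
ee_pos: [0.4884, -0.0126, 0.0486]
tool_rot: [0.725, -0.689, -0.0, 0.0]
wrist_force: [-0.8, 0.5, -1.2]
gripper_width: 0.702
gripper_force: 44.3
```

```bash
python3 st.py
```

```text
t 18.95 [488.42 -12.61  48.59] az -177.1 F [-0.8  0.5 -1.2] M [0.307 0.432 0.167] w 0.702 q6 -0.34 tau6 0.2
```

Emit:
apply_moves:
  motion:
    - [0.65,[0,0,-0.04],[0,0,-0.7]]
    - [0.65,[0,0,-0.04],[0,0,-0.7]]

```text
t: 19.2
ee_pos: [0.4885, -0.0126, 0.0486]
tool_rot: [0.717, -0.697, -0.0, 0.0]
wrist_force: [-1.8, 1.0, -1.4]
gripper_width: 0.698
gripper_force: 44.4
```

```bash
python3 st.py
```

```text
t 19.2 [488.45 -12.6   48.56] az -178.4 F [-1.8  1.  -1.4] M [0.397 0.683 0.209] w 0.698 q6 -0.36 tau6 -0.105
```

Emit:
apply_moves:
  motion:
    - [0.65,[0,0,-0.04],[0,0,-0.8]]
    - [0.65,[0,0,-0.04],[0,0,-0.8]]

```text
t: 19.45
ee_pos: [0.4885, -0.0126, 0.0485]
tool_rot: [-0.707, 0.707, 0.0, -0.0]
wrist_force: [-1.5, 0.6, 0.6]
gripper_width: 0.695
gripper_force: 44.5
```

```bash
python3 st.py
```

```text
t 19.45 [488.49 -12.62  48.52] az 180.0 F [-1.5  0.6  0.6] M [0.416 0.774 0.264] w 0.695 q6 -0.39 tau6 -0.137
```

The torque is 0.26 N m and rising about 0.03 per degree, so the ring is snug. I release and lift away.

Emit:
apply_moves:
  motion:
    - [0.75,[0,0,0],[0,0,0]]
    - [0.9,[0,0,0],[0,0,0]]
    - [1,[0,0,0],[0,0,0]]
    - [1,[0,0,20],[0,0,0]]
    - [1,[0,0,40],[0,0,0]]
    - [1,[0,0,50],[0,0,0]]
    - [1,[0,0,0],[0,0,0]]
    - [1,[0,0,0],[0,0,0]]

```text
t: 20.45
ee_pos: [0.4884, -0.0125, 0.1581]
tool_rot: [0.707, -0.707, -0.0, -0.0]
wrist_force: [-0.1, -0.7, -0.4]
gripper_width: 1.0
gripper_force: 0.0
```

```bash
python3 - <<'E'
from look import *; from fit import fit
im,m,s=look("w13",[("ring_center",.057),("lens_center",.058),("ring_lug",.05)])
for z in (.0665,.0755): print(z,fit(im,m,(.488,-.0135),[(.0305,z),(.014,z)]))
E
```

```text
t 20.45 pos [488.4 -12.5 158.1] tool y az -180.0 z [-0.  0. -1.] q [ 0.388 -0.26  -0.324 -0.    -1.507 -0.387] F [-0.1 -0.7 -0.4] [-0.034  0.049 -0.021] w 1.0 0.0
tip_of ring_center 0.94 [378.7 395.1] [447.  95.  57.]
tip_of lens_center 0.76 [323.8 245.6] [485.1 -13.6  58. ]
tip_of ring_lug 0.9 [378.3 409.9] [445.4 113.3  50. ]
tip_of ring_lug 0.61 [317.3 279.5] [489.  12.  50.]
0.0665 (array([488.4, -13.1]), np.float32(37.173317))
0.0755 (array([488. , -16.3]), np.float32(32.152237))
```

The ring stayed in place, level and centred, with a lug at azimuth 88° against about 86° expected. I hand in.

```bash
python3 -c "
from bench import env; print(env.sign_off())"
```

```text
the job is handed in; nothing more can be done
None
```

The lens lies dome up in the cell and the brass retaining ring is screwed down to about 0.26 N m. It stayed in place when released, and I handed the job in after about 20 s of robot time; no verdict was returned.

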